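# Drop the brass deck plate over the display stud

## Robot

A 6-joint arm with a two-finger parallel gripper is mounted at the origin on the work surface. World frame = base frame: x ahead of the robot, y to its left, z up, the work surface at z = 0. Lengths are in m, angles in rad, forces in N, time in s.
With the tool pointing down it reaches from about 0.275 to 0.775 m from the base axis. Payload 14.6 kg.
Tool frame: the origin (TCP) lies at the very end of the fingers, on their centre line; the grasp point (between the pads) lies 19 mm behind it (tcp_to_grasp is the distance from the TCP to the grasp point, in m); z points along the fingers, y is the direction in which the jaws open and shut (so a half turn about z gives the same grasp; the last joint's range is limited). The gripper opens to 85 mm and grips with 20 to 120 N. Pads are 22 mm wide; open, the fingers measure 114 mm over their backs; the gripper's body (76 mm by 85 mm) begins 54 mm behind the grasp point. The pads swing forward as they close: fully open they stand 13 mm farther back than shut.
Start: joints at [-0.155, 0.263, -0.048, 1.259, 0, 1.415], TCP at [0.525, -0, 0.231] pointing down, gripper open.
Joint ranges: [-2.65, 2.65], [-0.89, 1.7], [-1.18, 1.37], [-2.13, 2.11], [-1.35, 1.29], [-3.14, 3.14]. Speed limits (rad/s): [1.89, 1.89, 2.57, 2.79, 3.14, 3.14].

## Interface

Orientations are given as a 3x3 rotation matrix whose columns are the frame's x, y, z axes.
In Python, from plant import get_state, read_camera, sign_off, tcp_to_grasp gives the robot as it stands.
- The arm moves only by the tool jog_arm, never from a script. Its argument "rows" is a list of rows, each an object of numbers: "ax", "ay", "az": the turn, a rotation vector about the tool's x, y, z in degrees; "tx", "ty", "tz": the shift along the tool's x, y, z in cm; "fingers": the closure, from -1 (fully open) to 1 (shut). In form: [{"ax": .., "ay": .., "az": .., "tx": .., "ty": .., "tz": .., "fingers": ..}, ...]. A call has 1 to 20 rows; each row is the pose to reach, as a shift and turn from the pose commanded when the call began, along the tool's axes at that moment; what a row does not reach only later rows make up. A row lasts 1/10 s, in which the tool goes at most 50 mm and 8.59 degrees, less where a joint would pass 70% of its speed; a pose out of reach is approached as far as the arm can. A call with a gripper value outside its range is refused whole. The fingers move at their own pace and stop on an object; "grip_force" is the grip in N (left out, the last holds). Time passes only in rows, so rows that repeat a pose let the fingers close. It gives the time, the measured TCP pose, the force and the opening at its end, in the units of the state.
- get_state(): the state, without advancing time (a new reading comes with each control period).
- read_camera(name): name is "scene" or "side" or "wrist"; returns a dict with "pixels" (400x640x3 uint8, red, green, blue), "mtx" (3x3 intrinsics, pixels), "rvec" (rotation vector, rad) and "tvec" (3), from world to camera coordinates, as OpenCV has them. Camera axes: x right, y down, z forward; pixel columns grow to the right and rows downward; lengths in m; the calibration is good to about 2 mm. A picture is of the moment at which its call begins. There is no depth.
- sign_off(): hands the job in, once; it reports no verdict.
The state is a dict: "time_s": time; "joints": joint angles; "qvel": joint speeds; "effort": joint torques, N m; "position": TCP position; "orientation": TCP orientation; "force": force on the tool from outside, world axes, zero at the start; "ft_torque": the same for the moment, N m; "opening": finger opening in m.
Only numpy, scipy, OpenCV 4.12 (cv2) and the standard library are available. Lean on these libraries where they do the work, as an engineer would, in place of code of your own. Each camera call takes 0.05 s, during which the arm holds its last target. There are 200 camera calls.

## Task

Fit the brass tap deck plate on the white display board: bring it over the black slot, lined up with the board lengthwise, slide it until its hole finds the upright red stud, and let it drop so that it lies fully flat on the board with the stud in its hole. Let go of it, and do not disturb the other samples and things on the table.

Things in the scene. Friction and masses are not known exactly. Their poses are not given: they have to be found in the camera images.
- plate_center (a point): Loose flat brass deck plate, 170 mm long (y axis), 50 mm wide (x), 14 mm thick (z), 0.25 to 0.5 kg, flat on the table; gripped across its width. One round through-hole, 13 mm in diameter, at its exact centre; two caps 2 mm high, 32 mm across, on top, 55 mm either side. This point: centre of plate and hole, 7 mm above the underside. Either end may face either way.
- board: White display board with a pale wooden edge, fixed to the table, 264 mm long (y axis), 124 mm wide (x), 18 mm thick; origin at the centre of its underside, z up.
- slot (a point): Middle of a black slot marking, 60 x 14 mm, running lengthwise (y) on the board's top, at the board's centre. On its centre line stands a fixed red stud, 10 mm in diameter, 8 mm high, top tapered, clamped anywhere from -20 to +20 mm along y from this point: not reported, to be seen or felt. A plate laid over it rests 8 mm above the board until its hole meets the stud.
- tape: Loose red tape measure, 62 x 66 x 30 mm, origin at its underside; leave it alone.
- tap_handle: Loose brass tap handle, 36 mm high, 34 mm wide foot and a 52 mm cross bar, standing nearest the robot between plate and board, origin at its underside; leave it alone.
- shower_head: Loose round steel shower head, 104 mm across, 42 mm high, origin at its underside; leave it alone.
- black_plate: Loose black deck plate without a hole, 170 x 50 x 14 mm, at the far side, origin at its underside; leave it alone.
- carton: Small loose cardboard carton, 90 x 120 x 60 mm, on the left, origin at its underside; leave it alone.
- valve: Loose copper and brass valve, 60 mm long, 52 mm high, on the right, origin at its underside; leave it alone.
There are look-alikes about, which are no part of the job. Of the things that look like the part that bears plate_center, take the one that is nearest to the robot's base at the start.

How it is judged:
By the outcome, as a careful person would: the job done as asked, in the order asked, and still so for the second after the job is handed in, with the robot touching nothing.
It also fails if it takes over 58 s, if anything falls off the work surface, if the arm or the gripper's body presses on something with over 40 N, if the wrist force passes 120 N, or if a joint passes its speed limit or range.

## Working session

There is one attempt and no reset: what is moved stays moved. The work goes in short steps, Python scripts to look and compute and a tool call to move; the robot and the scene stay as the last step left them, time stands still between calls to the robot, and variables do not carry over. Pictures are saved under pics/ and viewed, about 8 in all and at most 12, crops included, and the job is handed in when it is done.

Besides the shell and the picture viewer there is one more tool, called as a command line: name --argument value ..., lists and objects as JSON in quotes. jog_arm: Moves the arm, as the interface text tells. Its arguments: {"type":"object","properties":{"rows":{"type":"array","items":{"type":"object","properties":{"ax":{"type":"number"},"ay":{"type":"number"},"az":{"type":"number"},"tx":{"type":"number"},"ty":{"type":"number"},"tz":{"type":"number"},"fingers":{"type":"number"}}}},"grip_force":{"type":"number"}},"required":["rows"]}

```bash
mkdir -p pics; cat > h.py <<'E'
import numpy as np, cv2
from plant import get_state, read_camera, sign_off, tcp_to_grasp
def snap(n,f=None):
    c=read_camera(n)
    if f: cv2.imwrite('pics/'+f,c['pixels'][:,:,::-1])
    return c
def ray(c,uv,z):
    R=cv2.Rodrigues(np.array(c['rvec'],float))[0]; t=np.array(c['tvec'],float).ravel()
    uv=np.atleast_2d(np.array(uv,float)); K=np.array(c['mtx'])
    d=np.c_[uv,np.ones(len(uv))]@np.linalg.inv(K).T@R; o=-R.T@t
    return o+d*((z-o[2])/d[:,2])[:,None]
def proj(c,P):
    return cv2.projectPoints(np.atleast_2d(np.array(P,float)),np.array(c['rvec'],float),np.array(c['tvec'],float),np.array(c['mtx']),None)[0][:,0]
E
python3 - <<'E'
from h import *
s=get_state(); print(s); print(tcp_to_grasp)
snap('scene','a.png');snap('side','b.png')
E
```

```text
{'time_s': 0.0, 'joints': array([-1.55310844e-01,  2.63514394e-01, -4.89378877e-02,  1.25940325e+00,
       -1.18641845e-05,  1.41552061e+00]), 'qvel': array([-0.0001921 ,  0.00099562, -0.0006394 ,  0.00025254,  0.00063776,
        0.00168343]), 'effort': array([ 6.28219332e-04, -6.37613010e+01,  3.84567368e+01,  1.37825581e-02,
        8.02127857e-07, -5.80562346e-05]), 'position': array([5.24721972e-01, 2.91867817e-05, 2.30829173e-01]), 'orientation': array([[ 3.51962030e-05,  9.99999450e-01, -1.04829368e-03],
       [ 9.99999988e-01, -3.50367507e-05,  1.52124486e-04],
       [ 1.52087674e-04, -1.04829902e-03, -9.99999439e-01]]), 'force': array([ 0.70541567, -0.42384328,  0.22324357]), 'ft_torque': array([-0.01024753, -0.02728173, -0.01622123]), 'opening': 0.08543679390070762}
0.0187
```

View pics/a.png

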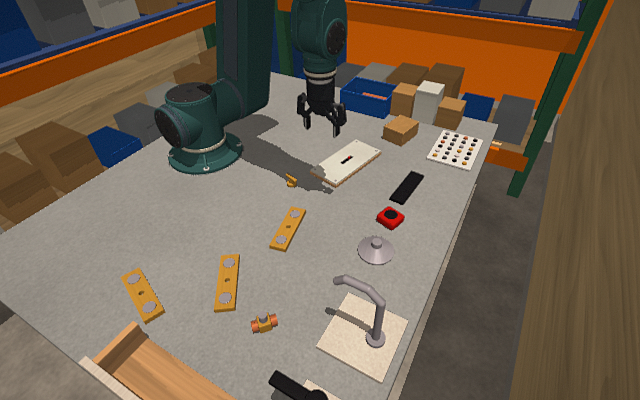

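View pics/b.png

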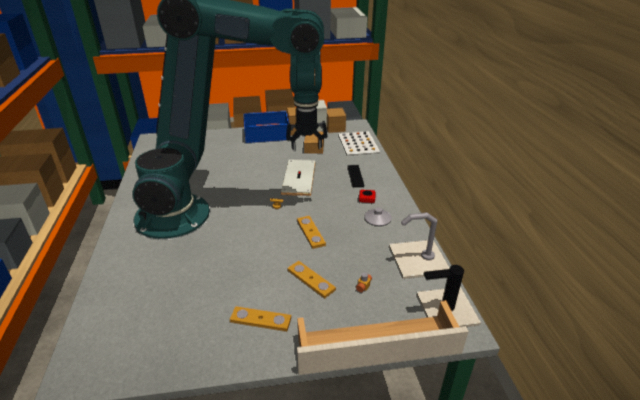

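The scene view shows three brass plates at (288,229), (228,283) and (143,296). The board is at (347,161) with its slot, and the tap handle is at (291,180). Next I locate the plates and the board.

```bash
python3 - <<'E'
from h import *
for n in('scene','side'):
    c=snap(n); hsv=cv2.cvtColor(c['pixels'],cv2.COLOR_RGB2HSV)
    m=cv2.inRange(hsv,(14,150,120),(28,255,255))
    m=cv2.morphologyEx(m,cv2.MORPH_CLOSE,np.ones((5,5)))
    for k in cv2.findContours(m,0,2)[0]:
        if cv2.contourArea(k)<250: continue
        h=cv2.convexHull(k)[:,0]; P=ray(c,h,.010)[:,:2].astype(np.float32)
        r=cv2.minAreaRect(P*1000); q=np.array(r[0])/1000
        print(n,h.mean(0).round(),'c',q.round(4),'size',np.round(r[1]),r[2],'dist',np.linalg.norm(q).round(3))
    m=cv2.inRange(hsv,(0,0,150),(40,90,255))
    for k in cv2.findContours(m,0,2)[0]:
        if cv2.contourArea(k)<600: continue
        h=cv2.convexHull(k)[:,0];P=ray(c,h,.018)[:,:2].astype(np.float32)
        r=cv2.minAreaRect(P*1000)
        if max(r[1])<500: print(n,'white',h.mean(0).round(),np.round(r[0]),np.round(r[1]),r[2])
E
```

```text
scene [142. 291.] c [ 0.3151 -0.5582] size [ 50. 179.] 70.32303619384766 dist 0.641
scene [224. 281.] c [ 0.4799 -0.4221] size [ 50. 177.] 35.98257827758789 dist 0.639
scene [287. 226.] c [ 0.5123 -0.1852] size [ 50. 178.] 11.716099739074707 dist 0.545
scene [508. 158.] c [1.0198 0.5009] size [103. 121.] 89.2293472290039 dist 1.136
scene [401. 124.] c [0.5986 0.5443] size [134.  97.] 78.68669128417969 dist 0.809
scene [465.  51.] c [0.2983 1.614 ] size [1238. 1655.] 88.40428924560547 dist 1.641
side [391. 329.] c [ 0.6684 -0.6517] size [271.  35.] 0.035337477922439575 dist 0.934
side [263. 318.] c [ 0.3117 -0.559 ] size [ 53. 172.] 70.52925872802734 dist 0.64
side [313. 278.] c [ 0.4782 -0.4215] size [ 51. 173.] 35.99056625366211 dist 0.637
side [311. 231.] c [ 0.5108 -0.1879] size [ 51. 179.] 11.851265907287598 dist 0.544
side white [424. 261.] [ 848. -396.] [183. 134.] 8.506382942199707
side white [301. 176.] [512. 195.] [278. 131.] 76.34232330322266
side white [360. 141.] [836. 452.] [165. 242.] 0.14019151031970978
```

```bash
python3 - <<'E'
from h import *
c=snap('wrist','w.png'); print(ray(c,[[0,0],[639,0],[639,399],[0,399],[320,200]],.018).round(3)); print(proj(c,[[.511,-.186,.014],[.512,.195,.018]]))
E
```

```text
[[ 0.23   0.159  0.018]
 [ 0.823  0.158  0.018]
 [ 0.957 -0.317  0.018]
 [ 0.098 -0.317  0.018]
 [ 0.528 -0.036  0.018]]
[[306.19527489 313.94838858]
 [302.83610474 -45.70305549]]
```

View pics/w.png

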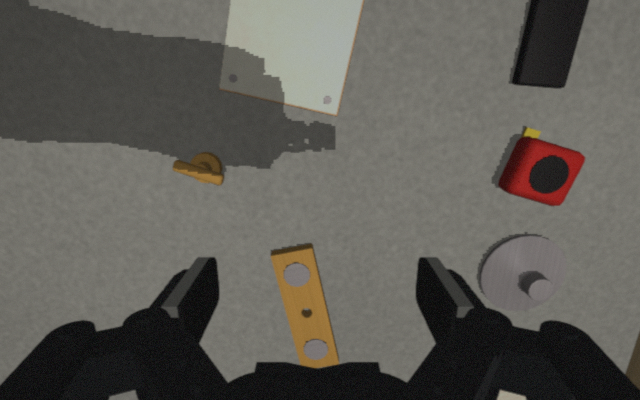

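The wrist view shows the plate's hole at (307,313), which matches the predicted (306,314). The tap handle is at (205,168) and the board's near edge at the top. Next I look at the stud from above.

jog_arm --rows '[{"tx": 5},{"tx": 10},{"tx": 14},{"tx": 16},{"tx": 16},{"tx": 16},{"tx": 16}]'

```text
validation failed for argument at $.ro...
```

```bash
python3 - <<'E'
from h import *
c=snap('wrist','w2.png'); print(get_state()['position'])
hsv=cv2.cvtColor(c['pixels'],cv2.COLOR_RGB2HSV)
m=cv2.inRange(hsv,(0,110,60),(8,255,255))|cv2.inRange(hsv,(172,110,60),(180,255,255))
for k in cv2.findContours(m,0,2)[0]:
    if cv2.contourArea(k)>15:
        r=cv2.minAreaRect(k); print('red',r, ray(c,[r[0]],.024))
m=cv2.inRange(hsv,(0,0,0),(180,255,50))
for k in cv2.findContours(m,0,2)[0]:
    if 150<cv2.contourArea(k)<8000:
        r=cv2.minAreaRect((ray(c,k[:,0],.018)[:,:2]*1000).astype(np.float32)); print('blk',k[:,0].mean(0),r)
E
```

```text
[ 5.24913586e-01 -4.02427186e-06  2.31118467e-01]
red ((544.4000244140625, 172.30001831054688), (67.35650634765625, 60.399497985839844), 18.434947967529297) [[ 0.76411426 -0.00391689  0.024     ]]
blk [547.74193548 173.12903226] ((772.912353515625, -7.401409149169922), (39.004817962646484, 39.482948303222656), 12.267671585083008)
blk [549.42574257  46.12871287] ((746.5513305664062, 121.69766235351562), (77.75006103515625, 53.6103630065918), 85.4346694946289)
```

View pics/w2.png

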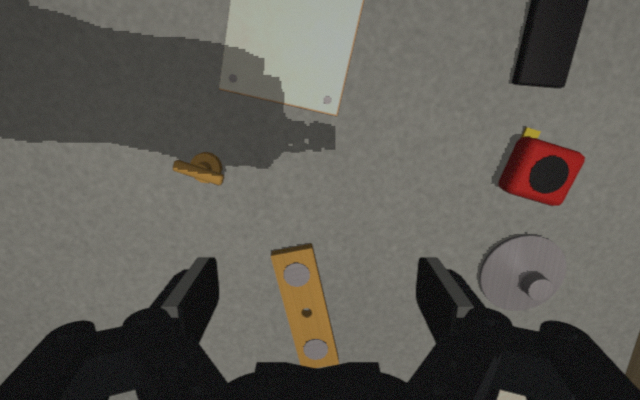

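The call was refused and the view hasn't changed. I'll resend it with every field given.

jog_arm --rows '[{"ax": 0,"ay": 0,"az": 0,"tx": 5,"ty": 0,"tz": 0,"fingers": -1},{"ax": 0,"ay": 0,"az": 0,"tx": 10,"ty": 0,"tz": 0,"fingers": -1},{"ax": 0,"ay": 0,"az": 0,"tx": 14,"ty": 0,"tz": 0,"fingers": -1},{"ax": 0,"ay": 0,"az": 0,"tx": 16,"ty": 0,"tz": 0,"fingers": -1},{"ax": 0,"ay": 0,"az": 0,"tx": 16,"ty": 0,"tz": 0,"fingers": -1},{"ax": 0,"ay": 0,"az": 0,"tx": 16,"ty": 0,"tz": 0,"fingers": -1}]'

```text
time_s: 0.9
position: [0.5249, 0.16, 0.2311]
orientation: [[-0.001, 1.0, -0.0], [1.0, 0.001, -0.0], [-0.0, -0.0, -1.0]]
force: [0.6, 0.0, -0.2]
opening: 0.0853
```

```bash
cat > look.py <<'E'
from h import *
import sys
c=snap('wrist',sys.argv[1]); print(get_state()['position'])
hsv=cv2.cvtColor(c['pixels'],cv2.COLOR_RGB2HSV)
m=cv2.inRange(hsv,(0,110,60),(8,255,255))|cv2.inRange(hsv,(172,110,60),(180,255,255))
for k in cv2.findContours(m,0,2)[0]:
    if cv2.contourArea(k)>15:
        r=cv2.minAreaRect(k); print('red',r, ray(c,[r[0]],.022))
m=cv2.inRange(hsv,(0,0,0),(180,255,50))
for k in cv2.findContours(m,0,2)[0]:
    if 150<cv2.contourArea(k)<8000:
        r=cv2.minAreaRect((ray(c,k[:,0],.018)[:,:2]*1000).astype(np.float32)); print('blk',k[:,0].mean(0),r)
m=cv2.inRange(hsv,(0,0,110),(180,60,255))
for k in cv2.findContours(m,0,2)[0]:
    if cv2.contourArea(k)>6000:
        r=cv2.minAreaRect((ray(c,k[:,0],.018)[:,:2]*1000).astype(np.float32)); print('white',k[:,0].mean(0),r)
E
python3 look.py w3.png
```

```text
[0.52498104 0.15947932 0.23121062]
red ((517.8025512695312, 298.52862548828125), (56.82379150390625, 52.0352668762207), 28.610462188720703) [[0.76460001 0.00139472 0.022     ]]
red ((308.5, 121.0), (10.0, 9.0), 90.0) [[0.51608611 0.20889449 0.022     ]]
blk [  6.1627907  310.60465116] ((144.64959716796875, -20.58419418334961), (125.906005859375, 16.58658790588379), 74.5059585571289)
blk [305.         141.05555556] ((511.4505920410156, 186.9613494873047), (39.804325103759766, 12.932638168334961), 77.7484359741211)
blk [532.97297297 152.63243243] ((749.787841796875, 169.4625701904297), (165.2340545654297, 53.67061233520508), 85.39575958251953)
white [276.75838415 199.75914634] ((515.8861694335938, 96.77272033691406), (818.2990112304688, 444.09307861328125), 0.04876139760017395)
```

View pics/w3.png

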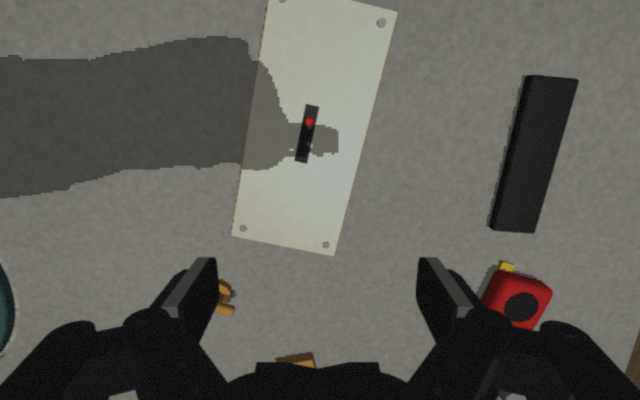

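The stud shows at (309,121), about 14 mm toward +y along the slot, which spans (312,105) to (300,163). Next I work out the board's yaw from its edges and corner screws.

```bash
python3 - <<'E'
from h import *
c=snap('wrist')
P=ray(c,[[397,12],[335,256],[232,236],[381,23],[326,245],[242.5,228],[283,0],[312,105],[300,163]],.018)[:,:2]
a=lambda i,j:(np.degrees(np.arctan2(*(P[i]-P[j])[::-1])))
print(P.round(4)); print('edge',a(0,1)-90,'front',a(1,2),'screws',a(3,4)-90,a(4,5),'left screw',a(6,5)-90,'slot',a(7,8)-90,np.linalg.norm(P[1]-P[2]))
for n in('scene','side'):
    c=snap(n);hsv=cv2.cvtColor(c['pixels'],cv2.COLOR_RGB2HSV)
    u,v=proj(c,[.516,.209,.022])[0]; m=(cv2.inRange(hsv,(0,90,40),(8,255,255))|cv2.inRange(hsv,(170,90,40),(180,255,255)))
    w=np.argwhere(m[int(v)-8:int(v)+9,int(u)-8:int(u)+9]); print(n,u,v,len(w), (ray(c,[w.mean(0)[::-1]+[int(u)-8,int(v)-8]],.022) if len(w) else ''))
E
```

```text
[[0.5999 0.308 ]
 [0.5456 0.0549]
 [0.4281 0.0801]
 [0.5855 0.2987]
 [0.535  0.0688]
 [0.4406 0.0899]
 [0.4933 0.3181]
 [0.5198 0.2239]
 [0.5067 0.1643]]
edge -12.121723925732141 front -12.118902196538711 screws -12.369034676334536 -12.578504569089265 left screw -13.004772219300222 slot -12.384250663835275 0.12019520282410812
scene 348.06448048254714 156.8103821883966 8 [[0.51880238 0.21005126 0.022     ]]
side 299.2083701948815 171.7861718934483 7 [[0.51461449 0.20499027 0.022     ]]
```

jog_arm --rows '[{"ax": 0,"ay": 0,"az": -4,"tx": -5,"ty": -0.5,"tz": 0,"fingers": -1},{"ax": 0,"ay": 0,"az": -8,"tx": -10,"ty": -1,"tz": 0,"fingers": -1},{"ax": 0,"ay": 0,"az": -11.8,"tx": -15,"ty": -1.3,"tz": 0,"fingers": -1},{"ax": 0,"ay": 0,"az": -11.8,"tx": -20,"ty": -1.35,"tz": 0,"fingers": -1},{"ax": 0,"ay": 0,"az": -11.8,"tx": -25,"ty": -1.35,"tz": 2,"fingers": -1},{"ax": 0,"ay": 0,"az": -11.8,"tx": -30,"ty": -1.35,"tz": 4,"fingers": -1},{"ax": 0,"ay": 0,"az": -11.8,"tx": -33,"ty": -1.35,"tz": 7,"fingers": -1},{"ax": 0,"ay": 0,"az": -11.8,"tx": -34.5,"ty": -1.35,"tz": 10,"fingers": -1},{"ax": 0,"ay": 0,"az": -11.8,"tx": -34.5,"ty": -1.35,"tz": 13,"fingers": -1},{"ax": 0,"ay": 0,"az": -11.8,"tx": -34.5,"ty": -1.35,"tz": 15,"fingers": -1},{"ax": 0,"ay": 0,"az": -11.8,"tx": -34.5,"ty": -1.35,"tz": 15,"fingers": -1}]'

```text
time_s: 2.2
position: [0.5098, -0.1851, 0.0792]
orientation: [[-0.203, 0.979, -0.004], [0.979, 0.203, 0.002], [0.003, -0.003, -1.0]]
force: [0.4, -0.3, 1.5]
opening: 0.0853
```

jog_arm --grip_force 60 --rows '[{"ax": 0,"ay": 0,"az": 0,"tx": 0,"ty": 0.1,"tz": 2,"fingers": -1},{"ax": 0,"ay": 0,"az": 0,"tx": 0,"ty": 0.1,"tz": 4,"fingers": -1},{"ax": 0,"ay": 0,"az": 0,"tx": 0,"ty": 0.1,"tz": 6,"fingers": -1},{"ax": 0,"ay": 0,"az": 0,"tx": 0,"ty": 0.1,"tz": 7.2,"fingers": -1},{"ax": 0,"ay": 0,"az": 0,"tx": 0,"ty": 0.1,"tz": 7.6,"fingers": -1},{"ax": 0,"ay": 0,"az": 0,"tx": 0,"ty": 0.1,"tz": 7.6,"fingers": 1},{"ax": 0,"ay": 0,"az": 0,"tx": 0,"ty": 0.1,"tz": 7.6,"fingers": 1},{"ax": 0,"ay": 0,"az": 0,"tx": 0,"ty": 0.1,"tz": 7.6,"fingers": 1},{"ax": 0,"ay": 0,"az": 0,"tx": 0,"ty": 0.1,"tz": 7.6,"fingers": 1},{"ax": 0,"ay": 0,"az": 0,"tx": 0,"ty": 0.1,"tz": 7.6,"fingers": 1},{"ax": 0,"ay": 0,"az": 0,"tx": 0,"ty": 0.1,"tz": 7.6,"fingers": 1},{"ax": 0,"ay": 0,"az": 0,"tx": 0,"ty": 0.1,"tz": 7.6,"fingers": 1},{"ax": 0,"ay": 0,"az": 0,"tx": 0,"ty": 0.1,"tz": 7.6,"fingers": 1}]'

```text
time_s: 3.5
position: [0.513, -0.1851, 0.0066]
orientation: [[-0.205, 0.979, 0.002], [0.979, 0.205, -0.001], [-0.001, 0.001, -1.0]]
force: [-1.3, 1.5, 11.4]
opening: 0.0481
```

jog_arm --grip_force 60 --rows '[{"ax": 0,"ay": 0,"az": 0,"tx": 0,"ty": 0,"tz": -1,"fingers": 1},{"ax": 0,"ay": 0,"az": 0,"tx": 0,"ty": 0,"tz": -3,"fingers": 1},{"ax": 0,"ay": 0,"az": 0,"tx": 0,"ty": 0,"tz": -6,"fingers": 1},{"ax": 0,"ay": 0,"az": 0,"tx": 0,"ty": 0,"tz": -9,"fingers": 1},{"ax": 0,"ay": 0,"az": 0,"tx": 0,"ty": 0,"tz": -11,"fingers": 1},{"ax": 0,"ay": 0,"az": 0,"tx": 0,"ty": 0,"tz": -11,"fingers": 1},{"ax": 0,"ay": 0,"az": 0,"tx": 0,"ty": 0,"tz": -11,"fingers": 1}]'

```text
time_s: 4.2
position: [0.5124, -0.1847, 0.1151]
orientation: [[-0.205, 0.979, 0.0], [0.979, 0.205, -0.0], [-0.0, 0.0, -1.0]]
force: [-1.0, 0.5, -4.3]
opening: 0.0475
```

```bash
python3 - <<'E'
from h import *
s=get_state(); print(s['position'],s['force'],s['ft_torque'],s['opening'])
c=snap('wrist');d=snap('scene');e=snap('side')
u,v=proj(d,s['position'])[0].astype(int); u2,v2=proj(e,s['position'])[0].astype(int)
cr=lambda i,u,v:cv2.resize(i[max(v-50,0):v+50,u-65:u+65],(390,300),interpolation=2)
im=np.vstack([np.hstack([cr(d['pixels'],u,v),cr(e['pixels'],u2,v2)]),cv2.resize(c['pixels'][200:],(780,244))])
cv2.imwrite('pics/g.png',im[:,:,::-1])
E
```

```text
[ 0.51237927 -0.18471205  0.11514064] [-0.98669438  0.45900189 -4.33788338] [ 0.01513175 -0.05137699 -0.04540301] 0.0474964674670647
```

View pics/g.png

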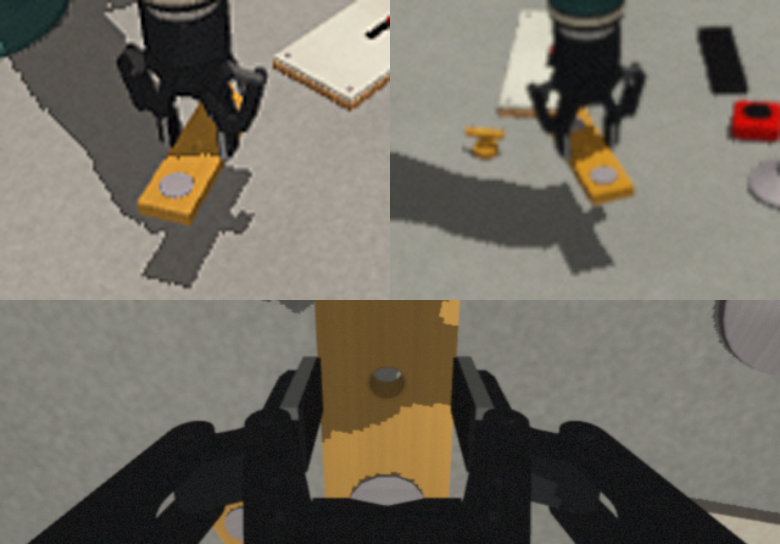

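The plate is held level, with the hole visible at (387,381) in the composite, between the fingers. Next I measure the hole's offset from the TCP.

```bash
python3 - <<'E'
from h import *
c=snap('wrist');s=get_state();p=s['position'];R=s['orientation']
print('hole-TCP in tool axes mm',[(R.T@(ray(c,[[317.5,266.4]],p[2]+z)[0]-p)*1000).round(1) for z in (.005,.0075,.010)])
# plate edges (composite px) -> yaw check
q=np.array([[316,305],[323,490],[459,305],[450,490]],float); q=np.c_[q[:,0]*640/780,200+(q[:,1]-300)*200/244]
P=(ray(c,q,p[2]+.0075)-p)@R*1000; print(P.round(1))
r=p+R@np.array([0,0,-.0075]); 
hsv=cv2.cvtColor(c['pixels'],cv2.COLOR_RGB2HSV); g=cv2.cvtColor(c['pixels'],cv2.COLOR_RGB2GRAY)
sub=hsv[245:290,295:340]; m=(cv2.inRange(sub,(10,130,0),(30,255,255))==0).astype(np.uint8)
ys,xs=np.nonzero(m); print(len(xs), xs.mean()+295, ys.mean()+245, xs.min()+295,xs.max()+295,ys.min()+245,ys.max()+245)
a=np.radians(24.2)
tgt=np.array([.516,.2087]); print('to stud, tool axes cm', (R.T@np.r_[tgt-p[:2],0]*100).round(2))
E
```

```text
hole-TCP in tool axes mm [array([ 1.8,  0.4, -5. ]), array([ 3.2,  0.4, -7.5]), array([  4.5,   0.4, -10. ])]
[[ 32.2 -23.9  -7.4]
 [-45.3 -25.1  -7.5]
 [ 32.2  25.1  -7.5]
 [-45.2  25.5  -7.6]]
243 317.0617283950617 260.71604938271605 305 329 254 275
to stud, tool axes cm [38.4   8.44  0.04]
```

jog_arm --grip_force 60 --rows '[{"ax": 0,"ay": 0,"az": 3,"tx": 4,"ty": 0.8,"tz": 0,"fingers": 1},{"ax": 0,"ay": 0,"az": 6,"tx": 8,"ty": 1.7,"tz": 0,"fingers": 1},{"ax": 0,"ay": 0,"az": 9,"tx": 12,"ty": 2.5,"tz": 0,"fingers": 1},{"ax": 0,"ay": 0,"az": 12,"tx": 16,"ty": 3.4,"tz": 0,"fingers": 1},{"ax": 0,"ay": 0,"az": 15,"tx": 20,"ty": 4.2,"tz": 0,"fingers": 1},{"ax": 0,"ay": 0,"az": 18,"tx": 24,"ty": 5,"tz": 0,"fingers": 1},{"ax": 0,"ay": 0,"az": 21,"tx": 28,"ty": 5.9,"tz": 0,"fingers": 1},{"ax": 0,"ay": 0,"az": 23,"tx": 32,"ty": 6.7,"tz": 0,"fingers": 1},{"ax": 0,"ay": 0,"az": 24.2,"tx": 35.5,"ty": 7.5,"tz": 1,"fingers": 1},{"ax": 0,"ay": 0,"az": 24.2,"tx": 37.25,"ty": 7.86,"tz": 3,"fingers": 1},{"ax": 0,"ay": 0,"az": 24.2,"tx": 37.25,"ty": 7.86,"tz": 5,"fingers": 1},{"ax": 0,"ay": 0,"az": 24.2,"tx": 37.25,"ty": 7.86,"tz": 6,"fingers": 1},{"ax": 0,"ay": 0,"az": 24.2,"tx": 37.25,"ty": 7.86,"tz": 6,"fingers": 1},{"ax": 0,"ay": 0,"az": 24.2,"tx": 37.25,"ty": 7.86,"tz": 6,"fingers": 1}]'

```text
time_s: 5.8
position: [0.5134, 0.1955, 0.0556]
orientation: [[0.215, 0.977, -0.0], [0.977, -0.215, -0.0], [-0.0, -0.0, -1.0]]
force: [-0.3, 0.4, -3.8]
opening: 0.047
```

```bash
python3 - <<'E'
from h import *
s=get_state(); print(s['position'],s['orientation'].round(3),s['force'],s['opening'])
c=snap('wrist');d=snap('scene');e=snap('side')
u,v=proj(d,s['position'])[0].astype(int); u2,v2=proj(e,s['position'])[0].astype(int)
cr=lambda i,u,v:cv2.resize(i[max(v-50,0):v+50,u-65:u+65],(390,300),interpolation=2)
im=np.vstack([np.hstack([cr(d['pixels'],u,v),cr(e['pixels'],u2,v2)]),cv2.resize(c['pixels'][160:310,160:480],(640,300),interpolation=2)[:,:].copy() if 0 else cv2.copyMakeBorder(cv2.resize(c['pixels'][160:310,160:480],(640,300),interpolation=2),0,0,0,140,0)])
cv2.imwrite('pics/t.png',im[:,:,::-1])
E
```

```text
[0.5134296  0.19547557 0.05559477] [[ 0.215  0.977 -0.   ]
 [ 0.977 -0.215 -0.   ]
 [-0.    -0.    -1.   ]] [-0.29422002  0.40219296 -3.81544091] 0.04702442124722859
```

View pics/t.png

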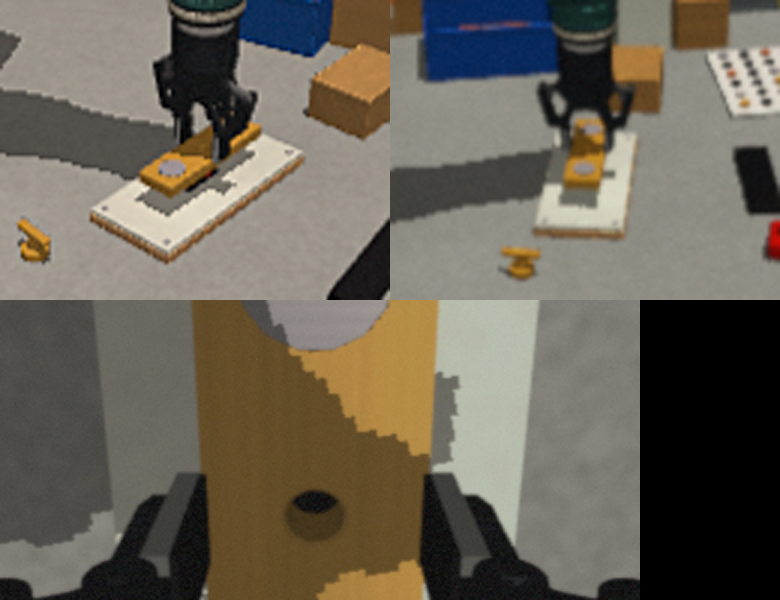

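The plate sits centred between the board's edges (95 and 537 against the plate's 193 to 437) and parallel to them, with the hole at (316,515). Now I lower it gently.

jog_arm --grip_force 60 --rows '[{"ax": 0,"ay": 0,"az": 0,"tx": 0,"ty": 0,"tz": 1,"fingers": 1},{"ax": 0,"ay": 0,"az": 0,"tx": 0,"ty": 0,"tz": 1.7,"fingers": 1},{"ax": 0,"ay": 0,"az": 0,"tx": 0,"ty": 0,"tz": 2.1,"fingers": 1},{"ax": 0,"ay": 0,"az": 0,"tx": 0,"ty": 0,"tz": 2.3,"fingers": 1},{"ax": 0,"ay": 0,"az": 0,"tx": 0,"ty": 0,"tz": 2.4,"fingers": 1},{"ax": 0,"ay": 0,"az": 0,"tx": 0,"ty": 0,"tz": 2.4,"fingers": 1},{"ax": 0,"ay": 0,"az": 0,"tx": 0,"ty": 0,"tz": 2.4,"fingers": 1}]'

```text
time_s: 6.65
position: [0.5129, 0.1956, 0.032]
orientation: [[0.215, 0.977, 0.0], [0.977, -0.215, -0.001], [-0.001, 0.0, -1.0]]
force: [-6.6, -4.8, 14.6]
opening: 0.0478
```

jog_arm --grip_force 60 --rows '[{"ax": 0,"ay": 0,"az": 0,"tx": 0,"ty": 0,"tz": -0.1,"fingers": 1},{"ax": 0,"ay": 0,"az": 0,"tx": 0.1,"ty": 0,"tz": -0.1,"fingers": 1},{"ax": 0,"ay": 0,"az": 0,"tx": 0.2,"ty": 0,"tz": -0.1,"fingers": 1},{"ax": 0,"ay": 0,"az": 0,"tx": 0.3,"ty": 0,"tz": -0.1,"fingers": 1},{"ax": 0,"ay": 0,"az": 0,"tx": 0.4,"ty": 0,"tz": -0.1,"fingers": 1},{"ax": 0,"ay": 0,"az": 0,"tx": 0.4,"ty": 0,"tz": -0.1,"fingers": 1}]'

```text
time_s: 7.25
position: [0.5145, 0.1999, 0.0325]
orientation: [[0.215, 0.977, 0.001], [0.977, -0.215, -0.0], [0.0, 0.001, -1.0]]
force: [-1.1, -3.5, 5.1]
opening: 0.0475
```

jog_arm --grip_force 60 --rows '[{"ax": 0,"ay": 0,"az": 0,"tx": 0.1,"ty": 0,"tz": 0.03,"fingers": 1},{"ax": 0,"ay": 0,"az": 0,"tx": 0.2,"ty": 0,"tz": 0.03,"fingers": 1},{"ax": 0,"ay": 0,"az": 0,"tx": 0.3,"ty": 0,"tz": 0.03,"fingers": 1},{"ax": 0,"ay": 0,"az": 0,"tx": 0.3,"ty": 0,"tz": 0.03,"fingers": 1}]'

```text
time_s: 7.65
position: [0.5152, 0.2028, 0.0322]
orientation: [[0.215, 0.977, 0.001], [0.977, -0.215, 0.0], [0.0, 0.001, -1.0]]
force: [-0.3, -1.8, 3.7]
opening: 0.0477
```

jog_arm --grip_force 60 --rows '[{"ax": 0,"ay": 0,"az": 0,"tx": 0.1,"ty": 0,"tz": 0.05,"fingers": 1},{"ax": 0,"ay": 0,"az": 0,"tx": 0.2,"ty": 0,"tz": 0.05,"fingers": 1},{"ax": 0,"ay": 0,"az": 0,"tx": 0.2,"ty": 0,"tz": 0.05,"fingers": 1}]'

```text
time_s: 7.95
position: [0.5153, 0.2051, 0.0313]
orientation: [[0.215, 0.977, 0.0], [0.977, -0.215, 0.001], [0.001, -0.0, -1.0]]
force: [0.7, 1.0, -1.5]
opening: 0.0471
```

The vertical force has dropped, so the hole is finding the stud. I press down a little and check.

jog_arm --grip_force 60 --rows '[{"ax": 0,"ay": 0,"az": 0,"tx": 0.05,"ty": 0,"tz": 0.1,"fingers": 1},{"ax": 0,"ay": 0,"az": 0,"tx": 0.05,"ty": 0,"tz": 0.2,"fingers": 1},{"ax": 0,"ay": 0,"az": 0,"tx": 0.05,"ty": 0,"tz": 0.2,"fingers": 1}]'

```text
time_s: 8.25
position: [0.5155, 0.2057, 0.0293]
orientation: [[0.214, 0.977, 0.0], [0.977, -0.214, 0.001], [0.001, 0.0, -1.0]]
force: [3.6, 5.3, -4.8]
opening: 0.0477
```

jog_arm --grip_force 60 --rows '[{"ax": 0,"ay": 0,"az": 0,"tx": 0.08,"ty": 0.03,"tz": 0,"fingers": 1},{"ax": 0,"ay": 0,"az": 0,"tx": 0.08,"ty": 0.03,"tz": 0.15,"fingers": 1},{"ax": 0,"ay": 0,"az": 0,"tx": 0.08,"ty": 0.03,"tz": 0.25,"fingers": 1},{"ax": 0,"ay": 0,"az": 0,"tx": 0.08,"ty": 0.03,"tz": 0.25,"fingers": 1}]'

```text
time_s: 8.65
position: [0.5157, 0.206, 0.0268]
orientation: [[0.215, 0.977, -0.0], [0.977, -0.215, 0.0], [0.0, -0.0, -1.0]]
force: [3.5, 4.4, -3.9]
opening: 0.0474
```

jog_arm --grip_force 40 --rows '[{"ax": 0,"ay": 0,"az": 0,"tx": 0.06,"ty": 0.02,"tz": 0.1,"fingers": 1},{"ax": 0,"ay": 0,"az": 0,"tx": 0.06,"ty": 0.02,"tz": 0.2,"fingers": 1},{"ax": 0,"ay": 0,"az": 0,"tx": 0.06,"ty": 0.02,"tz": 0.2,"fingers": 1}]'

```text
time_s: 8.95
position: [0.5158, 0.2062, 0.0248]
orientation: [[0.215, 0.977, -0.001], [0.977, -0.215, -0.0], [-0.001, -0.0, -1.0]]
force: [0.4, 0.1, -3.0]
opening: 0.0475
```

jog_arm --grip_force 40 --rows '[{"ax": 0,"ay": 0,"az": 0,"tx": 0,"ty": 0,"tz": 0.07,"fingers": 1},{"ax": 0,"ay": 0,"az": 0,"tx": 0,"ty": 0,"tz": 0.07,"fingers": 1}]'

```text
time_s: 9.15
position: [0.5158, 0.2063, 0.0247]
orientation: [[0.215, 0.977, -0.0], [0.977, -0.215, -0.0], [-0.0, 0.0, -1.0]]
force: [-4.0, -1.3, 8.6]
opening: 0.0472
```

The plate is down on the board: z stops at 0.0247 and the upward force rises. I release it and lift away.

jog_arm --rows '[{"ax": 0,"ay": 0,"az": 0,"tx": 0,"ty": 0,"tz": -0.05,"fingers": 0.3},{"ax": 0,"ay": 0,"az": 0,"tx": 0,"ty": 0,"tz": -0.05,"fingers": -0.5},{"ax": 0,"ay": 0,"az": 0,"tx": 0,"ty": 0,"tz": -0.05,"fingers": -1},{"ax": 0,"ay": 0,"az": 0,"tx": 0,"ty": 0,"tz": -0.05,"fingers": -1},{"ax": 0,"ay": 0,"az": 0,"tx": 0,"ty": 0,"tz": -0.05,"fingers": -1},{"ax": 0,"ay": 0,"az": 0,"tx": 0,"ty": 0,"tz": -0.05,"fingers": -1},{"ax": 0,"ay": 0,"az": 0,"tx": 0,"ty": 0,"tz": -0.05,"fingers": -1},{"ax": 0,"ay": 0,"az": 0,"tx": 0,"ty": 0,"tz": -1,"fingers": -1},{"ax": 0,"ay": 0,"az": 0,"tx": 0,"ty": 0,"tz": -4,"fingers": -1},{"ax": 0,"ay": 0,"az": 0,"tx": 0,"ty": 0,"tz": -8,"fingers": -1},{"ax": 0,"ay": 0,"az": 0,"tx": -4,"ty": 0,"tz": -13,"fingers": -1},{"ax": 0,"ay": 0,"az": 0,"tx": -8,"ty": 0,"tz": -18,"fingers": -1},{"ax": 0,"ay": 0,"az": 0,"tx": -12,"ty": 0,"tz": -20,"fingers": -1},{"ax": 0,"ay": 0,"az": 0,"tx": -12,"ty": 0,"tz": -20,"fingers": -1},{"ax": 0,"ay": 0,"az": 0,"tx": -12,"ty": 0,"tz": -20,"fingers": -1}]'

```text
time_s: 10.65
position: [0.4907, 0.0876, 0.2269]
orientation: [[0.217, 0.976, 0.004], [0.976, -0.217, -0.0], [0.001, 0.004, -1.0]]
force: [0.1, 0.7, 0.7]
opening: 0.0856
```

```bash
python3 - <<'E'
from h import *
s=get_state(); print(s['position'],s['force'],s['opening'],s['time_s'])
c=snap('wrist');d=snap('scene');e=snap('side')
P=[.515,.205,.03]
u,v=proj(d,P)[0].astype(int); u2,v2=proj(e,P)[0].astype(int)
cr=lambda i,u,v:cv2.resize(i[max(v-38,0):v+38,u-50:u+50],(390,296),interpolation=2)
im=np.vstack([np.hstack([cr(d['pixels'],u,v),cr(e['pixels'],u2,v2)]),cv2.copyMakeBorder(c['pixels'][:300],0,0,0,140,0)])
cv2.imwrite('pics/f.png',im[:,:,::-1])
hsv=cv2.cvtColor(c['pixels'],cv2.COLOR_RGB2HSV)
m=cv2.morphologyEx(cv2.inRange(hsv,(12,110,50),(28,255,255)),3,np.ones((5,5)))
for k in cv2.findContours(m,0,2)[0]:
    if cv2.contourArea(k)>1500:
        for z in(.028,.032,.040):
            print(z,k[:,0].mean(0),cv2.minAreaRect((ray(c,k[:,0],z)[:,:2]*1000).astype(np.float32)))
E
```

```text
[0.49072609 0.08761097 0.22687349] [0.10083493 0.67381422 0.6761648 ] 0.08558192638211054 10.65
0.028 [311.88888889  74.61111111] ((510.0551452636719, 182.44927978515625), (117.31706237792969, 49.886234283447266), 77.4648666381836)
0.032 [311.88888889  74.61111111] ((510.014892578125, 182.21759033203125), (115.94043731689453, 49.30084991455078), 77.4648666381836)
0.04 [311.88888889  74.61111111] ((509.9344177246094, 181.75421142578125), (113.18717956542969, 48.13010025024414), 77.46487426757812)
```

View pics/f.png

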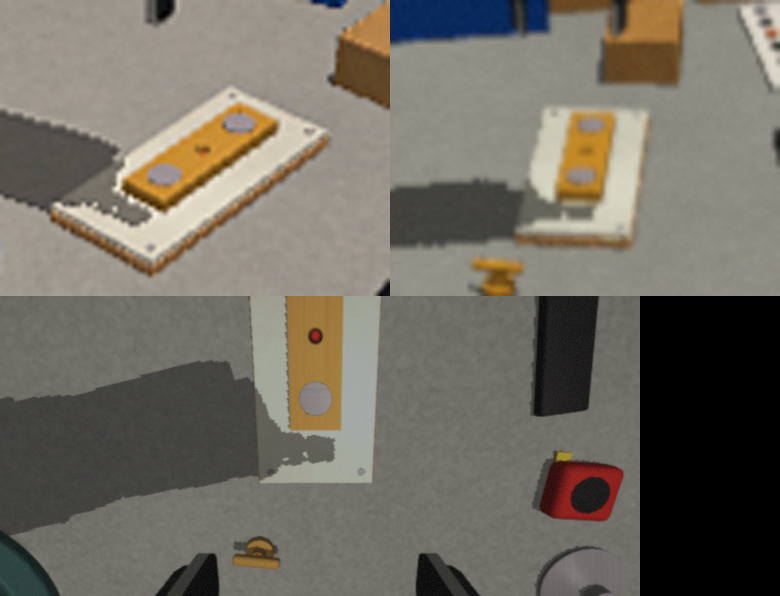

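The stud shows red inside the plate's hole at (315,336), and the plate lies flat and parallel to the board. The handle and the other things are in place, so I hand in.

```bash
python3 -c "
from plant import sign_off; print(sign_off())"
```

```text
the job is handed in; nothing more can be done
None
```

The brass plate nearest the base is fitted on the white board, lying flat with the red stud in its hole, and the job is handed in at about 11 s of the 58 s allowed.

I gripped it across its width, turned it in line with the board, and set it lightly on the stud. I then slid it about 9 mm along the slot until the hole caught, let it drop roughly 8 mm, released it and backed off.

**Last checks:**
- **Fit:** the wrist view shows the stud centred in the hole.
- **Flatness:** the gripper stopped at 24.7 mm, against 24.6 mm expected for a plate lying flat, with about 9 N upward on the tool. The scene and side views show no tilt.
- **Alignment:** the plate's yaw is -12.5° and the board's is about -12.4°.
- **Gripper:** it is open and clear, with residual force under 1 N.
- **Other things:** the tap handle, tape measure, shower head, black plate and carton appear undisturbed in those views. The valve was out of frame in the last pictures, but the arm went nowhere near it.

**What disagreed:**
- My first move call was refused because each row needs every field given.
- The first touch on the stud was firmer than planned, at about 18 N, so I eased off before sliding.
- The cameras differed by 2 to 5 mm on the stud's position, which the slide took up.

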